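Fetch the battery from behind the bit jars and put it on charge

TASK

The rotary tool's battery is boxed in by three bit jars, which were put on the desk caddy without minding the colours: first stand all three jars on the aluminium side tray, then set the battery upright on the black field of the charging pad, lined up with it, while the jars wait on the tray. Only then put each jar back on the caddy, this time on the disc of its own colour, centred and upright. Never tip a jar over, and leave the hard drive where it lies.

Things in the scene. Friction and masses are not known exactly. Their poses are not given: they have to be found in the camera images.
- jar_red: Closed accessory jar, upright white cylinder with a red lid and a red band; 49 mm diameter (lid too), 95 mm tall, about 0.13 kg, loose. At the start it stands on any of the three discs, not always its own. Origin: centre of its underside; z up.
- jar_yellow: Closed accessory jar, upright white cylinder with a yellow lid and a yellow band; 49 mm diameter (lid too), 95 mm tall, about 0.13 kg, loose. At the start it stands on any of the three discs, not always its own. Origin: centre of its underside; z up.
- jar_blue: Closed accessory jar, upright white cylinder with a blue lid and a blue band; 49 mm diameter (lid too), 95 mm tall, about 0.13 kg, loose. At the start it stands on any of the three discs, not always its own. Origin: centre of its underside; z up.
- spot_red: The red jar's own place: flat red disc, 74 mm diameter, 3 mm thick, fixed on a low wooden caddy board whose top is 10 mm above the table. Two discs stand 120 mm apart at the rear, one midway between them, 62 mm nearer the robot; which colour is where changes. Origin: centre of its underside; x points to the caddy's rear, y along the two rear discs.
- spot_yellow: The yellow jar's own place: flat yellow disc, 74 mm diameter, 3 mm thick, fixed on a low wooden caddy board whose top is 10 mm above the table. Two discs stand 120 mm apart at the rear, one midway between them, 62 mm nearer the robot; which colour is where changes. Origin: centre of its underside; x points to the caddy's rear, y along the two rear discs.
- spot_blue: The blue jar's own place: flat blue disc, 74 mm diameter, 3 mm thick, fixed on a low wooden caddy board whose top is 10 mm above the table. Two discs stand 120 mm apart at the rear, one midway between them, 62 mm nearer the robot; which colour is where changes. Origin: centre of its underside; x points to the caddy's rear, y along the two rear discs.
- battery: Rotary-tool battery: black block 56 mm long (x), 36 mm wide (y), 40 mm tall, orange strip on top; 0.22 kg, loose. Stands on the caddy board (underside 10 mm above the table) between the rear jars, behind the front one, 13 to 20 mm from each; x within 0.06 rad of the caddy's. The caddy's rear rim, 45 mm high, starts 47 mm behind its centre. Origin: centre of its underside.
- charger: Charging pad: grey plate 100 mm (x) by 120 mm (y), 16 mm high, fixed, flat top with a black field 66 mm (x) by 46 mm (y) at its centre where the battery stands, its long side along the charger's x; thin flush orange lines either side of the field, parallel to x; small green lamp at one corner. Origin: centre of its underside.
- side_tray: Side area: empty aluminium tray, 110 mm (x) by 250 mm (y), walls 4 mm thick and 18 mm high, floor 4 to 5 mm above the table, fixed. Room for the three jars in a row along y, 75 mm apart. Origin: centre of its underside. One of tray and charger lies left of the caddy, the other right; this changes.
- drive: External hard drive lying flat in front of the caddy, near the robot: black rubber edge, aluminium top, 78 mm by 116 mm by 16 mm, loose. Not to be moved. Origin: centre of its underside.
There are look-alikes about, which are no part of the job. What is shaped like the jar_red but green is not meant.

How it is judged:
By the outcome, as a careful person would: the job done as asked, in the order asked, and still so for the second after the job is handed in, with the robot touching nothing.
It also fails if it takes over 144 s, if anything falls off the work surface, if the arm or the gripper's body presses on something with over 40 N, if the wrist force passes 120 N, or if a joint passes its speed limit or range.

ROBOT

A 6-joint arm with a two-finger parallel gripper is mounted at the origin on the work surface. World frame = base frame: x ahead of the robot, y to its left, z up, the work surface at z = 0. Lengths are in m, angles in degrees, forces in N, time in s.
With the tool pointing down it reaches from about 0.25 to 0.725 m from the base axis. Payload 9.7 kg.
Tool frame: the origin (TCP) lies midway between the tips of the shut fingers; the grasp point (between the pads) lies 19 mm behind it (bot.hold_point_z is the distance from the TCP to the grasp point, in m); z points along the fingers, y is the line along which they close (so a half turn about z gives the same grasp; the last joint's range is limited). The gripper opens to 85 mm and grips with 20 to 120 N. Pads are 22 mm wide; open, the fingers measure 114 mm over their backs; the gripper's body (76 mm by 85 mm) begins 54 mm behind the grasp point. The pads swing forward as they close: fully open they stand 13 mm farther back than shut.
Start: joints at [-70.989, 4.979, 10.078, 95.1, 0, 90], TCP at [0.179, -0.52, 0.231] pointing down, gripper open.
Joint ranges: [-179.16, 179.16], [-48.56, 103.87], [-65.8, 70.77], [-126.05, 130.52], [-82.76, 87.17], [-180, 180]. Speed limits (degrees/s): [127.2, 127.2, 147.25, 180, 180, 180].

INTERFACE

Orientations are given as [roll, pitch, yaw] about the fixed x, y, z axes, in that order (R = Rz(yaw) Ry(pitch) Rx(roll)).
In Python, from workcell import bot gives the robot as it stands.
- The arm moves only by the tool play_rows, never from a script. Its argument "steps" is a list that holds one entry, the list of rows, each a list of 4 numbers: the shift along the tool's x, y, z in m, then the turn about the tool's z in rad. In form: [[[tx, ty, tz, yaw], ...]]. A call has exactly 5 rows; each row shifts and turns the commanded pose from where the row before left it, along the tool's axes as they then stand; what a row does not reach is not made up. A row lasts 1/12 s, in which the tool goes at most 41.7 mm and 7.16 degrees, less where a joint would pass 70% of its speed; a pose out of reach is approached as far as the arm can. A call is refused whole if a number of a shift passes 0.0417 or a number of a turn 0.125, either way. A call with a gripper value outside its range is refused whole. "gripper" is the finger opening in m, from 0 to 0.0854, set as the call begins (left out, the last holds). The fingers move at their own pace and stop on an object; "squeeze" is the grip in N (left out, the last holds). Time passes only in rows, so rows that do not move let the fingers close, or fill a call up. It gives the time, the measured TCP pose, the force, the opening and the grip force at its end, in the units of the state.
- bot.get_obs(): the state, without advancing time (a new reading comes with each control period).
- bot.camera(name): name is "scene" or "top" or "wrist"; returns a dict with "img" (420x560x3 uint8, blue, green, red), "vfov" (degrees; the focal length in pixels is half the picture's height over the tangent of half this angle, whatever the lens; pixels are square), "cx", "cy" (the principal point, pixels), "xyz" and "attitude" of the camera in the world. Camera axes: x right, y down, z forward; pixel columns grow to the right and rows downward; lengths in m; the calibration is good to about 2 mm. A picture is of the moment at which its call begins. There is no depth.
- bot.job_done(): hands the job in; it is judged then, once.
The state is a dict: "time": time; "q": joint angles; "qd": joint speeds; "joint_efforts": joint torques, N m; "ee_pos": TCP position; "tcp_rot": TCP orientation; "wrist_force": force on the tool from outside, world axes, zero at the start; "torque": the same for the moment, N m; "opening": finger opening in m; "grasp_force": force on a finger pad.
Only numpy, scipy, OpenCV 4.12 (cv2) and the standard library are available. Lean on these libraries where they do the work, as an engineer would, in place of code of your own. Each camera call takes 0.05 s, during which the arm holds its last target. There are 200 camera calls.

## Working session

There is one attempt and no reset: what is moved stays moved. The work goes in short steps, Python scripts to look and compute and a tool call to move; the robot and the scene stay as the last step left them, time stands still between calls to the robot, and variables do not carry over. Pictures are saved under pics/ and viewed, at most 14 in all, crops included, and the job is handed in when it is done.

Besides the shell and the picture viewer there is one more tool, called after "Call:" as name(argument=value, ...) on one line, values as JSON. play_rows: Moves the arm, as the interface text tells. Its arguments: {"type":"object","properties":{"steps":{"type":"array","items":{"type":"array","items":{"type":"array","items":{"type":"number"}}}},"gripper":{"type":"number"},"squeeze":{"type":"number"}},"required":["steps"]}

```bash
ls; mkdir -p pics; python3 - <<'E'
from workcell import bot
import cv2
for n in ("scene","top"):
    c=bot.camera(n); cv2.imwrite(f"pics/{n}0.png",c["img"]); print(n,{k:v for k,v in c.items() if k!="img"})
print(bot.get_obs(), bot.hold_point_z)
E
```

```text
pics
scene {'vfov': 50.59207939293296, 'cx': 284.3373256408139, 'cy': 207.24618479680544, 'xyz': array([ 1.00326659, -0.56008538,  0.74398312]), 'attitude': array([-133.50413853,   -0.54618217,   39.47221865])}
top {'vfov': 48.96609323670878, 'cx': 279.5135569559665, 'cy': 210.11565558247617, 'xyz': array([ 0.42563315, -0.01008805,  1.03606805]), 'attitude': array([-172.5153539 ,    0.47521066,  -88.36105862])}
{'time': 0.1, 'q': array([-7.09895649e+01,  5.00985288e+00,  1.00381140e+01,  9.50980925e+01,
        1.18004195e-03,  8.99984925e+01]), 'qd': array([ 0.05235553, -0.08734856,  0.11947462, -0.05971199,  0.02211665,
        0.09483687]), 'joint_efforts': array([ 3.68135370e-04, -5.21558583e+01,  4.65654910e+01,  1.59883074e-02,
        2.50467627e-05,  5.56108546e-06]), 'ee_pos': array([ 0.17909833, -0.51981372,  0.2306278 ]), 'tcp_rot': array([-1.79930169e+02, -1.18187843e-03,  1.90119412e+01]), 'wrist_force': array([0.92880805, 0.20423978, 0.32115464]), 'torque': array([-0.04096505, -0.03213921,  0.03356294]), 'grasp_force': 0.0, 'opening': 0.08518758807958714} 0.0187
```

View pics/top0.png

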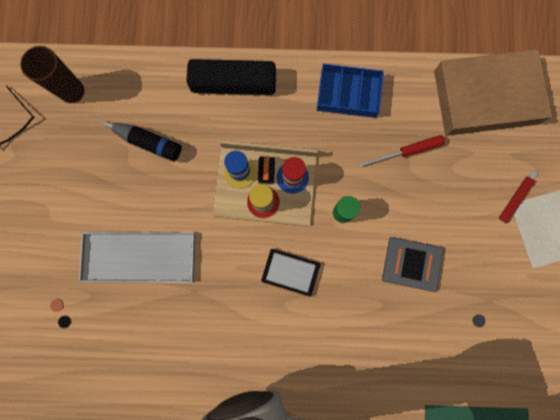

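View pics/scene0.png

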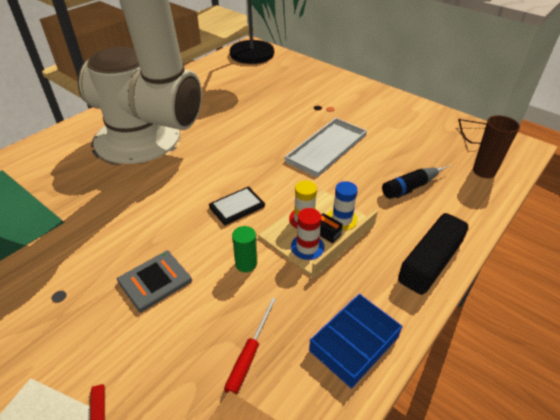

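Top view: the caddy is at px (265,187), with the blue jar at (237,160) on the yellow disc, the red jar at (293,170) on the blue disc and the yellow jar at (262,198) on the red disc. The battery is at (267,169), the tray at (138,258), the charger at (413,264) and the drive at (291,272).
Possible mix-ups: the green jar at (347,209) for a jar, and the black case at (232,77) for the battery. I choose by lid colour and by the position between the jars, and check that in a crop.

```bash
cat > h.py <<'E'
import numpy as np, cv2
from scipy.spatial.transform import Rotation as R
from workcell import bot
def cam(n):
    c=bot.camera(n); return c
def px2w(c,u,v,z):
    f=210/np.tan(np.radians(c["vfov"]/2))
    d=R.from_euler("xyz",c["attitude"],degrees=True).apply([(u-c["cx"])/f,(v-c["cy"])/f,1.])
    p=np.array(c["xyz"]); return p+d*(z-p[2])/d[2]
def w2px(c,P):
    f=210/np.tan(np.radians(c["vfov"]/2))
    q=R.from_euler("xyz",c["attitude"],degrees=True).inv().apply(np.array(P)-c["xyz"])
    return c["cx"]+f*q[0]/q[2], c["cy"]+f*q[1]/q[2]
def crop(c,x0,y0,w,h,s,name):
    cv2.imwrite("pics/"+name,cv2.resize(c["img"][y0:y0+h,x0:x0+w],None,fx=s,fy=s,interpolation=cv2.INTER_CUBIC))
E
python3 - <<'E'
from h import *
c=cam("top")
a=cv2.resize(c["img"][135:235,205:365],None,fx=5,fy=5,interpolation=cv2.INTER_CUBIC)
cv2.imwrite("pics/caddy.png",a)
t=cv2.resize(c["img"][225:295,70:210],None,fx=4,fy=4,interpolation=cv2.INTER_CUBIC)
g=cv2.resize(c["img"][225:295,375:450],None,fx=4,fy=4,interpolation=cv2.INTER_CUBIC)
d=cv2.resize(c["img"][235:305,255:330],None,fx=4,fy=4,interpolation=cv2.INTER_CUBIC)
cv2.imwrite("pics/tc.png",np.vstack([np.hstack([t,np.zeros((280,40,3),np.uint8)]),np.hstack([g,d])]))
E
```

```text
(no output)
```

View pics/caddy.png

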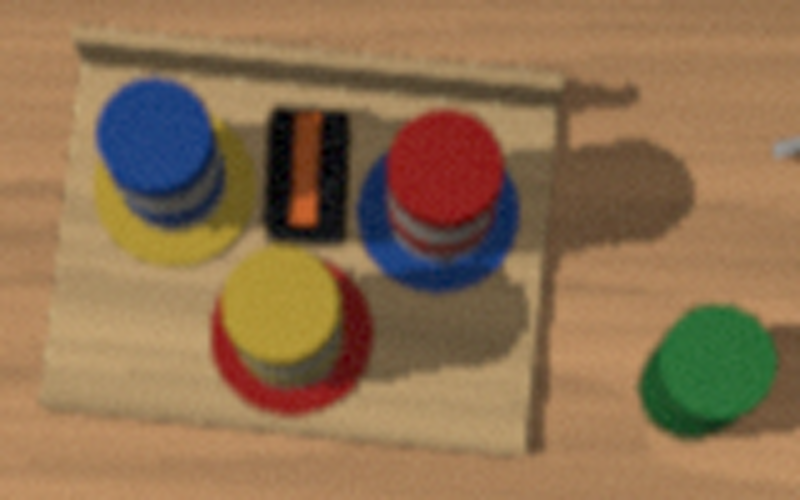

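View pics/tc.png

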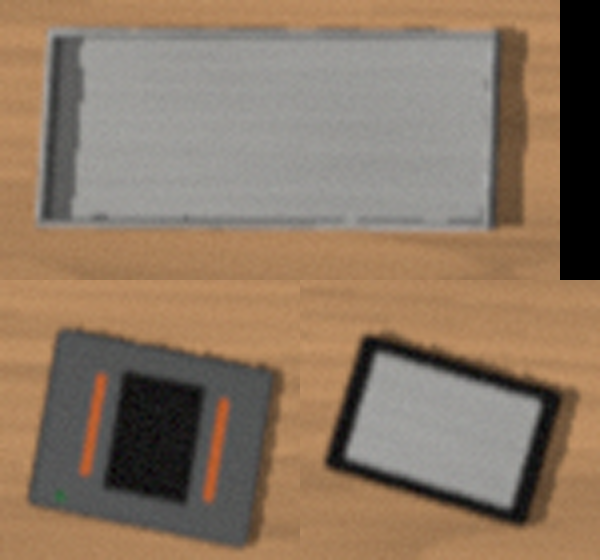

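```bash
python3 - <<'E'
from h import *
np.set_printoptions(precision=4,suppress=True)
c=cam("top")
def cd(p,z): return px2w(c,205+(p[0]+.5)/5-.5,135+(p[1]+.5)/5-.5,z)[:2]
def t4(p,z,ox,oy,sx,sy): return px2w(c,ox+(p[0]-sx+.5)/4-.5,oy+(p[1]-sy+.5)/4-.5,z)[:2]
for n,p in dict(blue=(156,136),red=(446,168),yellow=(281,306)).items(): print(n,cd(p,.108))
D={n:cd(p,.013) for n,p in dict(yellow=(174,187),blue=(439,211),red=(292,334)).items()}
print(D); m=(D["yellow"]+D["blue"])/2; v=D["yellow"]-D["blue"]; print("rear dist",np.linalg.norm(v),"front",m-D["red"],np.linalg.norm(m-D["red"]),"yaw",np.degrees(np.arctan2(-v[0],v[1])))
for p in ((272,108),(348,112),(344,241),(267,239)): print("bat",cd(p,.05))
a,b=cd((308,112),.05),cd((303,225),.05);print("strip",a,b,np.degrees(np.arctan2(*(a-b)[::-1])))
P=[t4(p,.016,375,225,0,280) for p in ((125,371),(204,385),(187,501),(106,489))]; print("field",np.mean(P,0),P)
d=P[0]-P[3]+P[1]-P[2]; print(np.degrees(np.arctan2(d[1],d[0])))
P=[t4(p,.016,375,225,0,280) for p in ((62,328),(275,370),(247,547),(30,502))]; print("charger",np.mean(P,0))
for (i,j) in((0,3),(1,2),(0,1),(3,2)): e=P[i]-P[j]; print(np.linalg.norm(e),np.degrees(np.arctan2(e[1],e[0])))
P=[t4(p,.018,70,225,0,0) for p in ((50,30),(497,30),(492,228),(38,225))]; print("tray",np.mean(P,0),P)
P=[t4(p,.016,255,235,300,280) for p in ((365,335),(575,390),(525,523),(328,465))]; print("drive",P)
print("green",cd((717,360),.095))
E
```

```text
blue [0.6452 0.094 ]
red [ 0.6349 -0.0258]
yellow [0.5757 0.0401]
{'yellow': array([0.6442, 0.0955]), 'blue': array([ 0.6364, -0.0247]), 'red': array([0.5784, 0.0398])}
rear dist 0.12044609687513737 front [ 0.0619 -0.0044] 0.062038470693547045 yaw -3.7296144756429275
bat [0.6728 0.0501]
bat [0.6719 0.0168]
bat [0.6144 0.0168]
bat [0.6144 0.0503]
strip [0.6714 0.0343] [0.621  0.0348] -0.6208151612797014
field [ 0.449  -0.2948] [array([ 0.4843, -0.2784]), array([ 0.4778, -0.3217]), array([ 0.4144, -0.3116]), array([ 0.4196, -0.2676])]
-9.242885055785797
charger [ 0.449  -0.2937]
0.09722795919010524 -10.471368254522467
0.09800936167818197 -9.902529934353643
0.11856096669017288 80.35056866327976
0.11952537129563962 79.97165489999074
tray [0.4474 0.3134] [array([0.4978, 0.439 ]), array([0.5047, 0.1905]), array([0.3963, 0.1875]), array([0.3908, 0.4365])]
drive [array([0.4737, 0.0188]), array([ 0.4468, -0.0974]), array([ 0.3741, -0.0714]), array([0.4022, 0.0369])]
green [ 0.5602 -0.1394]
```

Call:
play_rows(steps=[[[0, 0, 0, -0.1239], [0, 0, 0, -0.1239], [0, 0, 0, -0.1239], [0, 0, 0, -0.1239], [0, 0, 0, -0.1239]]], gripper=0.0854, squeeze=40)

```text
time: 0.62
ee_pos: [0.1791, -0.5199, 0.2311]
tcp_rot: [-180.0, -0.0, 54.9]
wrist_force: [-0.1, -0.2, 0.1]
opening: 0.0856
grasp_force: 0.0
```

Call:
play_rows(steps=[[[0, 0, 0, -0.1239], [0, 0, 0, -0.1239], [0, 0, 0, -0.1239], [0, 0, 0, -0.1239], [0, 0, 0, -0.1239]]])

```text
time: 1.03
ee_pos: [0.1791, -0.5199, 0.2311]
tcp_rot: [-180.0, -0.0, 90.4]
wrist_force: [0.3, -0.2, 1.0]
opening: 0.0858
grasp_force: 0.0
```

```bash
python3 -c "
from workcell import bot
o=bot.get_obs();print(o['q'],o['ee_pos'],o['tcp_rot'])"
```

```text
[-7.09898921e+01  4.98942609e+00  1.00648003e+01  9.50998501e+01
 -1.73299145e-03  1.86581906e+01] [ 0.17912189 -0.51993623  0.2310629 ] [-1.79990528e+02 -2.26350782e-02  9.03519158e+01]
```

Call:
play_rows(steps=[[[0.0307, 0.0233, 0.0015, 0], [0.0307, 0.0233, 0.0015, 0], [0.0307, 0.0233, 0.0015, 0], [0.0307, 0.0233, 0.0015, 0], [0.0307, 0.0233, 0.0015, 0]]])

```text
time: 1.45
ee_pos: [0.2962, -0.365, 0.2236]
tcp_rot: [-180.0, -0.0, 90.0]
wrist_force: [0.5, -0.2, 0.2]
opening: 0.0853
grasp_force: 0.0
```

Call:
play_rows(steps=[[[0.0307, 0.0233, 0.0015, 0], [0.0307, 0.0233, 0.0015, 0], [0.0307, 0.0233, 0.0015, 0], [0.0307, 0.0233, 0.0015, 0], [0.0307, 0.0233, 0.0015, 0]]])

```text
time: 1.87
ee_pos: [0.4128, -0.2112, 0.2163]
tcp_rot: [180.0, 0.0, 90.0]
wrist_force: [0.8, -0.6, 1.2]
opening: 0.0851
grasp_force: 0.0
```

Call:
play_rows(steps=[[[0.0307, 0.0233, 0.0015, 0], [0.0307, 0.0233, 0.0015, 0], [0.0307, 0.0233, 0.0015, 0], [0.0307, 0.0233, 0.0015, 0], [0.0307, 0.0233, 0.0015, 0]]])

```text
time: 2.28
ee_pos: [0.5295, -0.0576, 0.2087]
tcp_rot: [180.0, 0.0, 90.0]
wrist_force: [1.2, -0.5, 0.9]
opening: 0.0853
grasp_force: 0.0
```

Call:
play_rows(steps=[[[0.0307, 0.0233, 0.0015, 0], [0.0307, 0.0233, 0.0015, 0], [0.0307, 0.0233, 0.0015, 0], [0.0307, 0.0233, 0.0015, 0], [0.0307, 0.0233, 0.0015, 0]]])

```text
time: 2.7
ee_pos: [0.6459, 0.0958, 0.2009]
tcp_rot: [-180.0, 0.0, 90.0]
wrist_force: [0.0, -0.0, 0.5]
opening: 0.0855
grasp_force: 0.0
```

```bash
python3 - <<'E'
from h import *
c=cam("wrist"); cv2.imwrite("pics/w1.png",c["img"]); print(c["xyz"],c["attitude"],c["vfov"])
o=bot.get_obs();print(o['q'],o['ee_pos'],o['tcp_rot'])
for p in ((.6452,.094,.108),(.6349,-.0258,.108),(.5757,.0401,.108),(.6435,.0335,.05)): print(w2px(c,p))
E
```

```text
[0.64601537 0.17738568 0.34422625] [1.61326206e+02 2.30046130e-02 2.35112491e-02] 65.06643104297207
[ 8.78793825 19.7601388  23.69834114 94.03873161  0.10301768 98.6049493 ] [0.64858742 0.10078535 0.19771023] [-1.79885189e+02 -8.68166262e-02  9.01828116e+01]
(np.float64(275.3197755565401), np.float64(209.7038299946793))
(np.float64(263.656173855911), np.float64(338.46390728663914))
(np.float64(189.9072162106919), np.float64(272.15539922263156))
(np.float64(273.82212146375343), np.float64(247.962488033649))
```

View pics/w1.png

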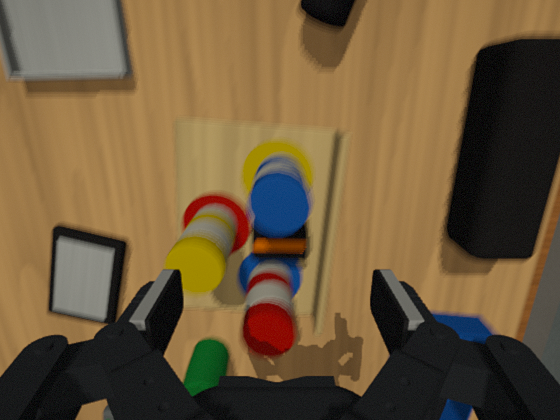

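Wrist view (the arm was still settling): blue lid at (281,204), red at (269,328), yellow at (196,264), battery at (280,245). These match the top-view positions within the settling motion. I descend on the blue jar.

Call:
play_rows(steps=[[[0, 0, 0, 0], [0, 0, 0.02, 0], [0, 0, 0.025, 0], [0, 0, 0.025, 0], [0, 0, 0.02, 0]]])

```text
time: 3.17
ee_pos: [0.6443, 0.093, 0.1098]
tcp_rot: [-179.9, 0.0, 90.0]
wrist_force: [-1.0, 0.2, -0.4]
opening: 0.0858
grasp_force: 0.0
```

Call:
play_rows(steps=[[[0, 0, 0.018, 0], [0, 0, 0.015, 0], [0, 0, 0.01, 0], [0, 0, 0, 0], [0, 0, 0, 0]]])

```text
time: 3.58
ee_pos: [0.6449, 0.0935, 0.0687]
tcp_rot: [-180.0, 0.0, 90.0]
wrist_force: [0.2, 0.9, 0.4]
opening: 0.0858
grasp_force: 0.0
```

Call:
play_rows(steps=[[[0, 0, 0, 0], [0, 0, 0, 0], [0, 0, 0, 0], [0, 0, 0, 0], [0, 0, 0, 0]]], gripper=0.04)

```text
time: 4.0
ee_pos: [0.6457, 0.0941, 0.0696]
tcp_rot: [179.9, -0.0, 90.0]
wrist_force: [-0.5, -0.3, 6.4]
opening: 0.0485
grasp_force: 41.0
```

Call:
play_rows(steps=[[[0, 0, 0, 0], [0, 0, 0, 0], [0, 0, 0, 0], [0, 0, 0, 0], [0, 0, 0, 0]]])

```text
time: 4.42
ee_pos: [0.6457, 0.0941, 0.0695]
tcp_rot: [179.9, -0.0, 90.0]
wrist_force: [0.2, -1.2, 6.2]
opening: 0.0485
grasp_force: 41.0
```

Call:
play_rows(steps=[[[0, 0, -0.02, 0], [0, 0, -0.03, 0], [0, 0, -0.035, 0], [0, 0, -0.035, 0], [0.0147, -0.01, 0, 0]]])

```text
time: 4.83
ee_pos: [0.6381, 0.1075, 0.196]
tcp_rot: [179.4, -0.1, 89.9]
wrist_force: [1.3, 1.3, 0.7]
opening: 0.048
grasp_force: 41.9
```

Call:
play_rows(steps=[[[0.0294, -0.02, 0, 0], [0.0294, -0.02, 0, 0], [0.0294, -0.02, 0, 0], [0.0294, -0.02, 0, 0], [0.0294, -0.02, 0, 0]]])

```text
time: 5.25
ee_pos: [0.5339, 0.2569, 0.1881]
tcp_rot: [-180.0, -0.0, 90.0]
wrist_force: [1.5, 0.5, -0.9]
opening: 0.0483
grasp_force: 41.8
```

Call:
play_rows(steps=[[[0.0294, -0.02, 0, 0], [0.0294, -0.02, 0, 0], [0.0294, -0.02, 0, 0], [0.0294, -0.02, 0, 0], [0.0147, -0.01, 0, 0]]])

```text
time: 5.67
ee_pos: [0.4427, 0.3908, 0.1881]
tcp_rot: [-180.0, -0.0, 90.1]
wrist_force: [0.8, -0.7, -0.7]
opening: 0.0487
grasp_force: 41.9
```

Call:
play_rows(steps=[[[0, 0, 0, 0], [0, 0, 0.025, 0], [0, 0, 0.03, 0], [0, 0, 0.03, 0], [0, 0, 0.02, 0]]])

```text
time: 6.08
ee_pos: [0.4446, 0.3868, 0.0802]
tcp_rot: [-179.9, 0.1, 90.0]
wrist_force: [-0.5, 0.3, -1.6]
opening: 0.0486
grasp_force: 41.9
```

Call:
play_rows(steps=[[[0, 0, 0.012, 0], [0, 0, 0.006, 0], [0, 0, 0.004, 0], [0, 0, 0, 0], [0, 0, 0, 0]]])

```text
time: 6.5
ee_pos: [0.4458, 0.3883, 0.0625]
tcp_rot: [179.9, -0.1, 90.0]
wrist_force: [-0.4, 0.4, -0.7]
opening: 0.0481
grasp_force: 41.9
```

Call:
play_rows(steps=[[[0, 0, 0, 0], [0, 0, 0, 0], [0, 0, 0, 0], [0, 0, 0, 0], [0, 0, 0, 0]]], gripper=0.0854)

```text
time: 6.92
ee_pos: [0.4452, 0.3881, 0.0616]
tcp_rot: [180.0, -0.0, 90.0]
wrist_force: [0.6, -0.1, -0.8]
opening: 0.0855
grasp_force: 0.0
```

Call:
play_rows(steps=[[[0, 0, -0.03, 0], [0, 0, -0.036, 0], [0, 0, -0.036, 0], [0, 0, -0.037, 0], [-0.0172, 0.0079, 0, 0]]])

```text
time: 7.33
ee_pos: [0.4538, 0.3737, 0.2083]
tcp_rot: [179.6, -0.4, 90.1]
wrist_force: [1.4, 1.2, 1.0]
opening: 0.0852
grasp_force: 0.0
```

Call:
play_rows(steps=[[[-0.0345, 0.0158, 0, 0], [-0.0345, 0.0158, 0, 0], [-0.0345, 0.0158, 0, 0], [-0.0345, 0.0158, 0, 0], [-0.0345, 0.0158, 0, 0]]])

```text
time: 7.75
ee_pos: [0.5325, 0.1967, 0.2005]
tcp_rot: [180.0, -0.0, 90.0]
wrist_force: [-0.4, 0.7, 0.6]
opening: 0.0857
grasp_force: 0.0
```

Call:
play_rows(steps=[[[-0.0345, 0.0158, 0, 0], [-0.0345, 0.0158, 0, 0], [-0.0345, 0.0158, 0, 0], [-0.0345, 0.0158, 0, 0], [-0.0345, 0.0158, 0, 0]]])

```text
time: 8.17
ee_pos: [0.6115, 0.0239, 0.2005]
tcp_rot: [180.0, -0.0, 90.0]
wrist_force: [1.1, 0.7, 0.5]
opening: 0.0854
grasp_force: 0.0
```

Call:
play_rows(steps=[[[-0.0345, 0.0158, 0, 0], [-0.0173, 0.0079, 0, 0], [0, 0, 0, 0], [0, 0, 0, 0], [0, 0, 0, 0]]])

```text
time: 8.58
ee_pos: [0.6345, -0.0255, 0.2003]
tcp_rot: [-180.0, -0.0, 90.0]
wrist_force: [-0.4, 0.5, -0.7]
opening: 0.0852
grasp_force: 0.0
```

```bash
python3 - <<'E'
from h import *
o=bot.get_obs();print(o['ee_pos'],o['tcp_rot'])
c=cam("top"); crop(c,75,140,250,145,3,"t2.png")
E
```

```text
[ 0.6345494  -0.0255413   0.20025043] [-1.79983215e+02 -1.50254993e-02  9.00019110e+01]
```

View pics/t2.png

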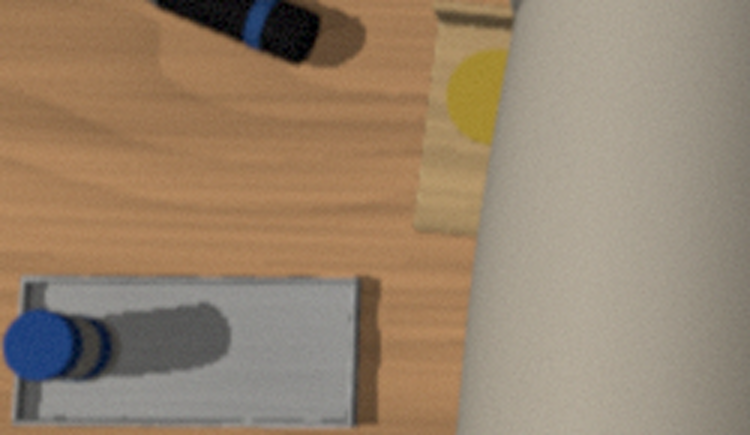

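Top crop: the blue jar stands upright in the tray, lid at crop (40,345), where planned. Next is the red jar.

Call:
play_rows(steps=[[[0, 0, 0.02, 0], [0, 0, 0.025, 0], [0, 0, 0.03, 0], [0, 0, 0.025, 0], [0, 0, 0.018, 0]]])

```text
time: 9.05
ee_pos: [0.6335, -0.0244, 0.08]
tcp_rot: [-179.9, -0.0, 90.1]
wrist_force: [0.1, -0.2, -0.1]
opening: 0.086
grasp_force: 0.0
```

Call:
play_rows(steps=[[[0, 0, 0.009, 0], [0, 0, 0.005, 0], [0, 0, 0, 0], [0, 0, 0, 0], [0, 0, 0, 0]]])

```text
time: 9.47
ee_pos: [0.6355, -0.0258, 0.07]
tcp_rot: [179.9, 0.0, 90.0]
wrist_force: [-0.7, 0.4, 0.4]
opening: 0.0854
grasp_force: 0.0
```

Call:
play_rows(steps=[[[0, 0, 0, 0], [0, 0, 0, 0], [0, 0, 0, 0], [0, 0, 0, 0], [0, 0, 0, 0]]], gripper=0.04)

```text
time: 9.88
ee_pos: [0.6351, -0.0261, 0.069]
tcp_rot: [179.9, 0.0, 90.0]
wrist_force: [0.3, 1.7, 4.4]
opening: 0.0485
grasp_force: 40.9
```

Call:
play_rows(steps=[[[0, 0, 0, 0], [0, 0, 0, 0], [0, 0, 0, 0], [0, 0, 0, 0], [0, 0, 0, 0]]])

```text
time: 10.3
ee_pos: [0.6351, -0.0261, 0.069]
tcp_rot: [179.9, 0.0, 90.0]
wrist_force: [0.2, 0.4, 5.2]
opening: 0.0484
grasp_force: 40.8
```

Call:
play_rows(steps=[[[0, 0, -0.02, 0], [0, 0, -0.03, 0], [0, 0, -0.035, 0], [0, 0, -0.035, 0], [0.017, -0.0094, 0, 0]]])

```text
time: 10.72
ee_pos: [0.6281, -0.0109, 0.1955]
tcp_rot: [179.4, 0.1, 89.9]
wrist_force: [2.4, -0.4, 1.3]
opening: 0.048
grasp_force: 41.8
```

Call:
play_rows(steps=[[[0.0339, -0.0188, 0, 0], [0.0339, -0.0188, 0, 0], [0.0339, -0.0188, 0, 0], [0.0339, -0.0188, 0, 0], [0.0339, -0.0188, 0, 0]]])

```text
time: 11.13
ee_pos: [0.53, 0.1617, 0.1878]
tcp_rot: [-180.0, 0.0, 90.0]
wrist_force: [-0.1, -0.3, -1.1]
opening: 0.0483
grasp_force: 41.7
```

Call:
play_rows(steps=[[[0.0339, -0.0188, 0, 0], [0.0339, -0.0188, 0, 0], [0.0339, -0.0188, 0, 0], [0.0339, -0.0188, 0, 0], [0.017, -0.0094, 0, 0]]])

```text
time: 11.55
ee_pos: [0.4445, 0.3159, 0.1879]
tcp_rot: [-179.9, -0.0, 90.1]
wrist_force: [0.3, 0.4, -0.9]
opening: 0.0484
grasp_force: 41.8
```

Call:
play_rows(steps=[[[0, 0, 0, 0], [0, 0, 0.025, 0], [0, 0, 0.03, 0], [0, 0, 0.03, 0], [0, 0, 0.02, 0]]])

```text
time: 11.97
ee_pos: [0.4459, 0.312, 0.08]
tcp_rot: [-179.9, 0.1, 90.0]
wrist_force: [-0.6, -0.2, -1.4]
opening: 0.0483
grasp_force: 41.8
```

Call:
play_rows(steps=[[[0, 0, 0.012, 0], [0, 0, 0.006, 0], [0, 0, 0.004, 0], [0, 0, 0, 0], [0, 0, 0, 0]]])

```text
time: 12.38
ee_pos: [0.4474, 0.3134, 0.0625]
tcp_rot: [179.9, -0.1, 90.0]
wrist_force: [1.6, 0.5, -0.8]
opening: 0.048
grasp_force: 41.8
```

Call:
play_rows(steps=[[[0, 0, 0, 0], [0, 0, 0, 0], [0, 0, 0, 0], [0, 0, 0, 0], [0, 0, 0, 0]]], gripper=0.0854)

```text
time: 12.8
ee_pos: [0.4469, 0.3132, 0.0616]
tcp_rot: [180.0, -0.0, 90.0]
wrist_force: [-0.2, -0.2, -0.4]
opening: 0.0854
grasp_force: 0.0
```

Call:
play_rows(steps=[[[0, 0, -0.03, 0], [0, 0, -0.036, 0], [0, 0, -0.036, 0], [0, 0, -0.037, 0], [-0.0171, 0.008, 0, 0]]])

```text
time: 13.22
ee_pos: [0.4558, 0.2986, 0.208]
tcp_rot: [179.5, -0.4, 90.1]
wrist_force: [2.3, 0.7, 1.0]
opening: 0.0851
grasp_force: 0.0
```

Call:
play_rows(steps=[[[-0.0342, 0.016, 0, 0], [-0.0342, 0.016, 0, 0], [-0.0342, 0.016, 0, 0], [-0.0342, 0.016, 0, 0], [-0.0342, 0.016, 0, 0]]])

```text
time: 13.63
ee_pos: [0.5352, 0.1233, 0.2005]
tcp_rot: [180.0, -0.0, 90.0]
wrist_force: [0.5, 0.9, 0.7]
opening: 0.0856
grasp_force: 0.0
```

Call:
play_rows(steps=[[[-0.0342, 0.0162, 0, 0], [-0.0342, 0.0162, 0, 0], [-0.0168, 0.008, 0, 0], [0, 0, 0, 0], [0, 0, 0, 0]]])

```text
time: 14.05
ee_pos: [0.5753, 0.0389, 0.2]
tcp_rot: [-180.0, -0.0, 89.9]
wrist_force: [-0.4, 0.3, 0.1]
opening: 0.0854
grasp_force: 0.0
```

Call:
play_rows(steps=[[[0, 0, 0.02, 0], [0, 0, 0.025, 0], [0, 0, 0.03, 0], [0, 0, 0.025, 0], [0, 0, 0.018, 0]]])

```text
time: 14.47
ee_pos: [0.5738, 0.0411, 0.0799]
tcp_rot: [-179.9, -0.0, 90.1]
wrist_force: [0.4, 0.6, 0.4]
opening: 0.0853
grasp_force: 0.0
```

Call:
play_rows(steps=[[[0, 0, 0.009, 0], [0, 0, 0.005, 0], [0, 0, 0, 0], [0, 0, 0, 0], [0, 0, 0, 0]]])

```text
time: 14.88
ee_pos: [0.5759, 0.0401, 0.0699]
tcp_rot: [179.9, -0.0, 90.0]
wrist_force: [0.4, 0.6, -0.2]
opening: 0.085
grasp_force: 0.0
```

Call:
play_rows(steps=[[[0, 0, 0, 0], [0, 0, 0, 0], [0, 0, 0, 0], [0, 0, 0, 0], [0, 0, 0, 0]]], gripper=0.04)

```text
time: 15.3
ee_pos: [0.5755, 0.0398, 0.069]
tcp_rot: [179.9, -0.0, 90.0]
wrist_force: [0.6, -0.3, 5.4]
opening: 0.0486
grasp_force: 40.7
```

Call:
play_rows(steps=[[[0, 0, 0, 0], [0, 0, 0, 0], [0, 0, 0, 0], [0, 0, 0, 0], [0, 0, 0, 0]]])

```text
time: 15.72
ee_pos: [0.5755, 0.0398, 0.069]
tcp_rot: [179.9, -0.0, 90.0]
wrist_force: [-0.6, -0.1, 4.9]
opening: 0.0484
grasp_force: 40.7
```

Call:
play_rows(steps=[[[0, 0, -0.02, 0], [0, 0, -0.03, 0], [0, 0, -0.035, 0], [0, 0, -0.035, 0], [0.0165, -0.0105, 0, 0]]])

```text
time: 16.13
ee_pos: [0.5675, 0.0549, 0.1951]
tcp_rot: [179.5, -0.0, 89.9]
wrist_force: [1.7, 0.5, 0.4]
opening: 0.0481
grasp_force: 41.7
```

Call:
play_rows(steps=[[[0.033, -0.021, 0, 0], [0.033, -0.021, 0, 0], [0.033, -0.021, 0, 0], [0.033, -0.021, 0, 0], [0.033, -0.021, 0, 0]]])

```text
time: 16.55
ee_pos: [0.4583, 0.2224, 0.1879]
tcp_rot: [-180.0, 0.0, 90.0]
wrist_force: [1.2, 0.5, -1.2]
opening: 0.0483
grasp_force: 41.7
```

Call:
play_rows(steps=[[[0.0165, -0.0105, 0, 0], [0, 0, 0, 0], [0, 0, 0.025, 0], [0, 0, 0.03, 0], [0, 0, 0.03, 0]]])

```text
time: 16.97
ee_pos: [0.4495, 0.2378, 0.1025]
tcp_rot: [179.9, -0.0, 90.0]
wrist_force: [1.2, 0.5, -1.7]
opening: 0.048
grasp_force: 41.8
```

Call:
play_rows(steps=[[[0, 0, 0.02, 0], [0, 0, 0.012, 0], [0, 0, 0.006, 0], [0, 0, 0.004, 0], [0, 0, 0, 0]]])

```text
time: 17.38
ee_pos: [0.4494, 0.2377, 0.0615]
tcp_rot: [180.0, -0.0, 90.0]
wrist_force: [0.7, -0.4, -1.3]
opening: 0.048
grasp_force: 41.7
```

Call:
play_rows(steps=[[[0, 0, 0, 0], [0, 0, 0, 0], [0, 0, 0, 0], [0, 0, 0, 0], [0, 0, 0, 0]]])

```text
time: 17.8
ee_pos: [0.4494, 0.2379, 0.0617]
tcp_rot: [180.0, -0.0, 90.0]
wrist_force: [0.8, -0.2, -0.5]
opening: 0.0484
grasp_force: 41.7
```

Call:
play_rows(steps=[[[0, 0, 0, 0], [0, 0, 0, 0], [0, 0, 0, 0], [0, 0, 0, 0], [0, 0, 0, 0]]], gripper=0.0854)

```text
time: 18.22
ee_pos: [0.4492, 0.2378, 0.0613]
tcp_rot: [180.0, -0.0, 90.0]
wrist_force: [-1.1, -0.2, -0.4]
opening: 0.0855
grasp_force: 0.0
```

Call:
play_rows(steps=[[[0, 0, -0.03, 0], [0, 0, -0.036, 0], [0, 0, -0.036, 0], [0, 0, -0.037, 0], [0, 0, 0, 0]]])

```text
time: 18.63
ee_pos: [0.4509, 0.2387, 0.2078]
tcp_rot: [179.5, -0.3, 90.0]
wrist_force: [0.8, 0.4, -0.3]
opening: 0.0855
grasp_force: 0.0
```

Call:
play_rows(steps=[[[0, 0, 0, -0.1047], [0, 0, 0, -0.1047], [0, 0, 0, -0.1047], [0, 0, 0, -0.1047], [0, 0, 0, -0.1047]]])

```text
time: 19.05
ee_pos: [0.4492, 0.2378, 0.2002]
tcp_rot: [180.0, 0.0, 120.3]
wrist_force: [0.1, -0.0, -0.0]
opening: 0.0854
grasp_force: 0.0
```

Call:
play_rows(steps=[[[0, 0, 0, -0.1047], [0, 0, 0, -0.1047], [0, 0, 0, -0.1047], [0, 0, 0, -0.1047], [0, 0, 0, -0.1047]]])

```text
time: 19.47
ee_pos: [0.4492, 0.2378, 0.2002]
tcp_rot: [180.0, -0.0, 150.3]
wrist_force: [-0.9, 0.4, -0.7]
opening: 0.0853
grasp_force: 0.0
```

Call:
play_rows(steps=[[[0, 0, 0, -0.1047], [0, 0, 0, -0.1047], [0, 0, 0, -0.1047], [0, 0, 0, -0.1047], [0, 0, 0, -0.1047]]])

```text
time: 19.88
ee_pos: [0.4492, 0.2378, 0.2002]
tcp_rot: [-180.0, -0.0, -179.7]
wrist_force: [0.4, -0.4, -0.8]
opening: 0.0851
grasp_force: 0.0
```

```bash
python3 - <<'E'
from h import *
o=bot.get_obs();print(o['ee_pos'],o['tcp_rot'],o['q'])
c=cam("top"); crop(c,210,138,115,90,6,"t3.png")
E
```

```text
[0.44917097 0.23779969 0.2002413 ] [-1.79998978e+02 -9.08023096e-04 -1.79720599e+02] [ 2.78978702e+01 -1.28811036e+00  1.98523513e-01  9.14879121e+01
 -4.84367794e-04  2.76184697e+01]
```

View pics/t3.png

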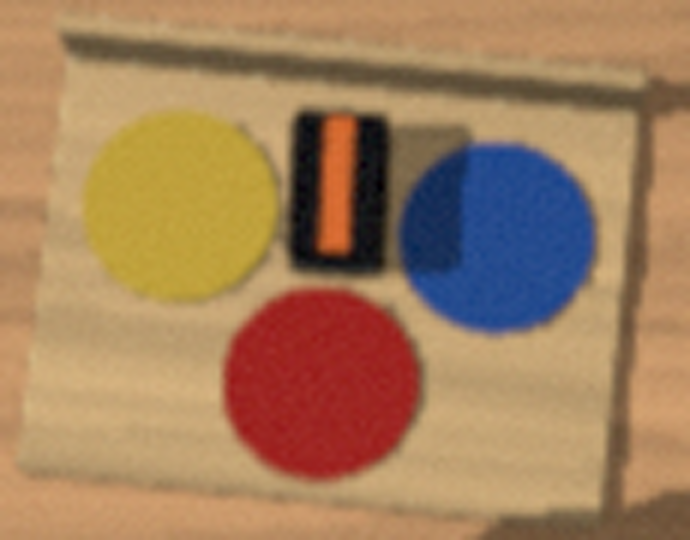

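Crop: the discs are free, yellow (180,205), blue (497,237), red (322,384). The battery's strip runs from (341,116) to (333,255), with the block's left edge (300,115)-(290,265) and right edge (389,118)-(384,268).

```bash
python3 - <<'E'
from h import *
np.set_printoptions(precision=4,suppress=True)
c=cam("top")
q=lambda p,z: px2w(c,210+(p[0]+.5)/6-.5,138+(p[1]+.5)/6-.5,z)[:2]
for n,p in dict(yellow=(180,205),blue=(497,237),red=(322,384)).items(): print(n,q(p,.013))
for a,b in (((341,116),(333,255)),((300,115),(290,265)),((389,118),(384,268))):
    a,b=q(a,.05),q(b,.05); print((a+b)/2,np.degrees(np.arctan2(*(a-b)[::-1])))
for y,m in (("rear top",(343,112)),("front top",(335,258)),("front bottom",(335,271))): print(y,q(m,.05),q(m,.01))
E
```

```text
yellow [0.6448 0.0951]
blue [ 0.6358 -0.0247]
red [0.578  0.0393]
[0.6458 0.0344] -1.3674481221127073
[0.6437 0.0497] -1.7658862205149373
[0.6435 0.0164] -0.14340829717072714
rear top [0.6731 0.0331] [0.6831 0.0349]
front top [0.6188 0.0343] [0.6267 0.0361]
front bottom [0.614  0.0341] [0.6217 0.0359]
```

Call:
play_rows(steps=[[[-0.0122, -0.0127, 0, 0], [-0.0245, -0.0255, 0, 0], [-0.0245, -0.0255, 0, 0], [-0.0245, -0.0255, 0, 0], [-0.0245, -0.0255, 0, 0]]])

```text
time: 20.4
ee_pos: [0.5603, 0.1218, 0.2004]
tcp_rot: [180.0, 0.0, 179.8]
wrist_force: [0.5, -0.2, 0.3]
opening: 0.0854
grasp_force: 0.0
```

Call:
play_rows(steps=[[[-0.0245, -0.0255, 0, 0], [-0.0245, -0.0255, 0, 0], [-0.0245, -0.0255, 0, 0], [-0.0125, -0.0131, 0, 0], [0, 0, 0, 0.021]]])

```text
time: 20.82
ee_pos: [0.6472, 0.0303, 0.1988]
tcp_rot: [-180.0, -0.1, 178.4]
wrist_force: [0.7, 0.7, -0.1]
opening: 0.0857
grasp_force: 0.0
```

Call:
play_rows(steps=[[[0, 0, 0.02, 0], [0, 0, 0.03, 0], [0, 0, 0.03, 0], [0, 0, 0.02, 0], [0, 0, 0, 0]]])

```text
time: 21.23
ee_pos: [0.6427, 0.0338, 0.0952]
tcp_rot: [-180.0, -0.4, 178.6]
wrist_force: [-1.6, 0.9, -0.5]
opening: 0.0854
grasp_force: 0.0
```

Call:
play_rows(steps=[[[0, 0, 0, 0], [0, 0, 0, 0], [0, 0, 0, 0], [0, 0, 0, 0], [0, 0, 0, 0]]])

```text
time: 21.65
ee_pos: [0.6459, 0.0335, 0.1017]
tcp_rot: [180.0, 0.1, 178.8]
wrist_force: [-0.6, 0.0, -0.0]
opening: 0.0856
grasp_force: 0.0
```

```bash
python3 - <<'E'
from h import *
o=bot.get_obs();print(o['ee_pos'],o['tcp_rot'],o['q'])
c=cam("wrist"); cv2.imwrite("pics/w2.png",c["img"])
for dx,dy in ((28,18),(28,-18),(-28,-18),(-28,18)):
    d=R.from_euler("z",-1.2,degrees=True).apply([dx/1e3,dy/1e3,0])
    print(w2px(c,np.array([.6455,.0335,.05])+d))
E
```

```text
[0.64589042 0.03353002 0.10167059] [1.79991136e+02 1.14099840e-01 1.78760752e+02] [2.97151622e+00 1.75519412e+01 1.03117154e+01 8.26453315e+01
 4.62495521e-04 4.21075564e+00]
(np.float64(304.50184077898535), np.float64(267.6443695384968))
(np.float64(250.6257508926406), np.float64(267.6809554808466))
(np.float64(248.28795006023716), np.float64(186.82431934465538))
(np.float64(306.97653704906946), np.float64(186.78930390523018))
```

View pics/w2.png

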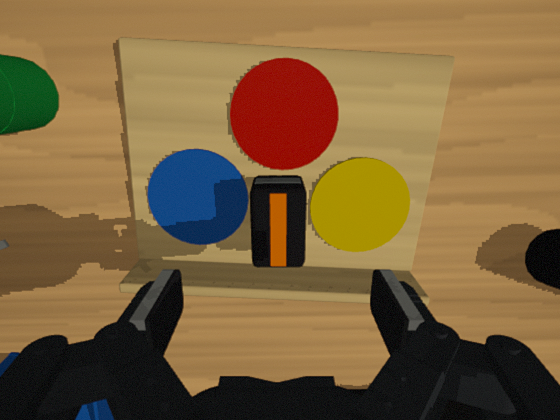

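Wrist view: battery top corners at (252,266) and (305,267), within 1-2 px of the prediction. I descend and grasp.

Call:
play_rows(steps=[[[0, 0, 0.015, 0], [0, 0, 0.02, 0], [0, 0, 0.02, 0], [0, 0, 0.015, 0], [0, 0, 0.008, 0]]])

```text
time: 22.12
ee_pos: [0.6444, 0.0334, 0.0203]
tcp_rot: [-180.0, -0.1, 178.8]
wrist_force: [-0.2, -0.3, 0.0]
opening: 0.0851
grasp_force: 0.0
```

Call:
play_rows(steps=[[[0, 0, 0.004, 0], [0, 0, 0, 0], [0, 0, 0, 0], [0, 0, 0, 0], [0, 0, 0, 0]]])

```text
time: 22.53
ee_pos: [0.646, 0.0335, 0.0195]
tcp_rot: [180.0, 0.1, 178.8]
wrist_force: [0.3, 0.0, 0.2]
opening: 0.0852
grasp_force: 0.0
```

Call:
play_rows(steps=[[[0, 0, 0, 0], [0, 0, 0, 0], [0, 0, 0, 0], [0, 0, 0, 0], [0, 0, 0, 0]]], gripper=0.028)

```text
time: 22.95
ee_pos: [0.6455, 0.0335, 0.0186]
tcp_rot: [180.0, 0.0, 178.8]
wrist_force: [1.0, 0.6, 7.3]
opening: 0.0354
grasp_force: 42.4
```

Call:
play_rows(steps=[[[0, 0, 0, 0], [0, 0, 0, 0], [0, 0, 0, 0], [0, 0, 0, 0], [0, 0, 0, 0]]])

```text
time: 23.37
ee_pos: [0.6455, 0.0335, 0.0186]
tcp_rot: [180.0, 0.0, 178.8]
wrist_force: [0.4, 0.3, 4.4]
opening: 0.035
grasp_force: 41.7
```

Call:
play_rows(steps=[[[0, 0, -0.02, 0], [0, 0, -0.04, 0], [0, 0, -0.04, 0], [0, 0, -0.04, 0], [0.0095, -0.0166, 0, 0]]])

```text
time: 23.78
ee_pos: [0.6389, 0.0189, 0.1668]
tcp_rot: [179.9, 0.7, 178.9]
wrist_force: [1.5, 0.2, -0.9]
opening: 0.0353
grasp_force: 41.2
```

Call:
play_rows(steps=[[[0.019, -0.0332, 0, 0], [0.019, -0.0332, 0, 0], [0.019, -0.0332, 0, 0], [0.019, -0.0332, 0, 0], [0.019, -0.0332, 0, 0]]])

```text
time: 24.2
ee_pos: [0.5353, -0.148, 0.1573]
tcp_rot: [180.0, -0.1, 178.8]
wrist_force: [0.5, 0.3, -2.6]
opening: 0.0353
grasp_force: 41.0
```

Call:
play_rows(steps=[[[0.019, -0.0332, 0, 0], [0.019, -0.0332, 0, 0], [0.019, -0.0332, 0, 0], [0.019, -0.0332, 0, 0], [0.0091, -0.0164, 0, 0]]])

```text
time: 24.62
ee_pos: [0.4461, -0.2969, 0.1575]
tcp_rot: [-180.0, -0.1, 178.6]
wrist_force: [0.0, -0.8, -3.3]
opening: 0.0356
grasp_force: 41.1
```

Call:
play_rows(steps=[[[0, 0, 0, 0.076], [0, 0, 0, 0.076], [0, 0, 0.025, 0], [0, 0, 0.025, 0], [0, 0, 0.025, 0]]])

```text
time: 25.03
ee_pos: [0.4482, -0.2943, 0.0818]
tcp_rot: [180.0, -0.0, 170.0]
wrist_force: [0.1, -0.9, -4.3]
opening: 0.0355
grasp_force: 41.2
```

Call:
play_rows(steps=[[[0, 0, 0.02, 0], [0, 0, 0.005, 0], [0, 0, 0, 0], [0, 0, 0, 0], [0, 0, 0, 0]]])

```text
time: 25.45
ee_pos: [0.4493, -0.2947, 0.0598]
tcp_rot: [-180.0, 0.1, 170.1]
wrist_force: [0.2, -0.1, -2.5]
opening: 0.0356
grasp_force: 40.9
```

```bash
python3 - <<'E'
from h import *
o=bot.get_obs();print(o['ee_pos'],o['tcp_rot'])
c=cam("wrist"); cv2.imwrite("pics/w3.png",c["img"])
def pts(C,yaw,l,w,z):
    for dx,dy in ((l,w),(l,-w),(-l,-w),(-l,w)): print(np.round(w2px(c,np.array([*C,z])+R.from_euler("z",yaw,degrees=True).apply([dx,dy,0])),1),end=" ")
    print()
pts((.449,-.2943),-9.9,.033,.023,.016);pts((.449,-.2943),-9.9,.05,.06,.016)
E
```

```text
[ 0.44931536 -0.29466945  0.05977398] [-1.79955155e+02  9.82153204e-02  1.70071847e+02]
[313.5 280.4] [242.8 280.4] [239.1 182. ] [317.6 182. ] 
[368.1 302.7] [188.2 302.7] [173.  153.1] [383.8 153. ]
```

View pics/w3.png

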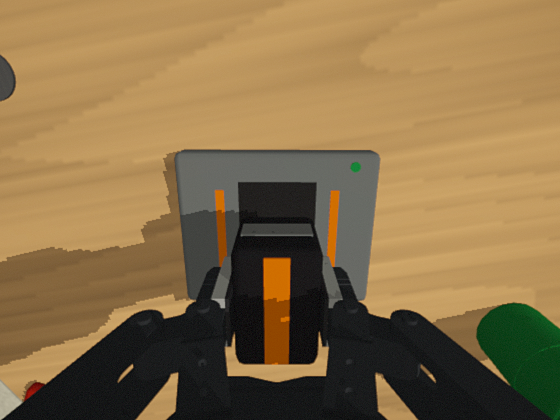

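```bash
python3 - <<'E'
from h import *
c=cam("wrist"); t=np.array([.4493,-.2947,.0598])
M=R.from_euler("z",-9.9,degrees=True)
z=.0598+.0314
for l in (.028,-.028): print(l,w2px(c,t+M.apply([l,0,0])+[0,0,.0314]))
# invert observed rows on the battery top plane
for v in (363,237,223):
    p=px2w(c,278,v,z)-t; print(v,M.inv().apply(p)[:2])
E
```

```text
0.028 (np.float64(278.31439598381996), np.float64(364.82783229937365))
-0.028 (np.float64(278.56444766056376), np.float64(246.72416453736088))
363 [ 0.02700891 -0.00013644]
237 [-0.03198099 -0.00021703]
223 [-0.0375693  -0.00022466]
```

Call:
play_rows(steps=[[[-0.0015, 0, 0.01, 0], [0, 0, 0.01, 0], [0, 0, 0.008, 0], [0, 0, 0.004, 0], [0, 0, 0.002, 0]]])

```text
time: 25.97
ee_pos: [0.4493, -0.294, 0.0245]
tcp_rot: [180.0, -0.1, 170.1]
wrist_force: [-12.5, 8.6, 26.9]
opening: 0.0354
grasp_force: 44.7
```

Call:
play_rows(steps=[[[0, 0, 0, 0], [0, 0, 0, 0], [0, 0, 0, 0], [0, 0, 0, 0], [0, 0, 0, 0]]])

```text
time: 26.38
ee_pos: [0.4496, -0.2941, 0.0245]
tcp_rot: [180.0, -0.1, 170.1]
wrist_force: [-4.7, 4.4, 6.5]
opening: 0.0352
grasp_force: 42.2
```

Call:
play_rows(steps=[[[0, 0, 0, 0], [0, 0, 0, 0], [0, 0, 0, 0], [0, 0, 0, 0], [0, 0, 0, 0]]], gripper=0.0854)

```text
time: 26.8
ee_pos: [0.4502, -0.2945, 0.0242]
tcp_rot: [-180.0, 0.0, 170.1]
wrist_force: [-0.1, 0.0, -0.3]
opening: 0.0856
grasp_force: 0.0
```

Call:
play_rows(steps=[[[0, 0, -0.02, 0], [0, 0, -0.03, 0], [0, 0, -0.04, 0], [0, 0, -0.04, 0], [0, 0, -0.041, 0]]])

```text
time: 27.22
ee_pos: [0.4497, -0.2942, 0.1968]
tcp_rot: [180.0, -0.0, 170.1]
wrist_force: [1.3, -0.7, 0.5]
opening: 0.0857
grasp_force: 0.0
```

Call:
play_rows(steps=[[[0, 0, 0, 0.1047], [0, 0, 0, 0.1047], [0, 0, 0, 0.1047], [0, 0, 0, 0.1047], [0, 0, 0, 0.1047]]])

```text
time: 27.63
ee_pos: [0.4502, -0.2946, 0.1953]
tcp_rot: [180.0, 0.0, 139.8]
wrist_force: [0.1, 0.7, 0.2]
opening: 0.0855
grasp_force: 0.0
```

Call:
play_rows(steps=[[[0, 0, 0, 0.1047], [0, 0, 0, 0.1047], [0, 0, 0, 0.1047], [0, 0, 0, 0.1047], [0, 0, 0, 0.1047]]])

```text
time: 28.05
ee_pos: [0.4502, -0.2946, 0.1952]
tcp_rot: [180.0, 0.0, 109.8]
wrist_force: [-0.1, 0.1, 0.8]
opening: 0.0851
grasp_force: 0.0
```

Call:
play_rows(steps=[[[0, 0, 0, 0.1163], [0, 0, 0, 0.1163], [0, 0, 0, 0.1163], [0, 0, 0, 0], [0, 0, 0, 0]]])

```text
time: 28.47
ee_pos: [0.4502, -0.2945, 0.1952]
tcp_rot: [-180.0, -0.0, 90.3]
wrist_force: [0.2, -0.1, 0.7]
opening: 0.0851
grasp_force: 0.0
```

```bash
python3 - <<'E'
from h import *
o=bot.get_obs();print(o['ee_pos'],o['tcp_rot'])
c=cam("top"); crop(c,75,230,120,60,5,"t4.png")
E
```

```text
[ 0.45018854 -0.2945269   0.19522092] [-1.79998093e+02 -8.22938825e-04  9.03001654e+01]
```

View pics/t4.png

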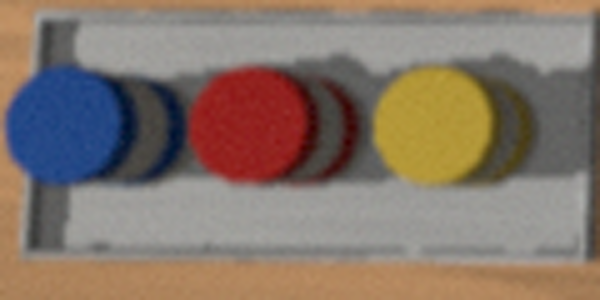

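Crop: all three jars stand upright in the tray, lids at blue (66,125), red (250,125), yellow (434,125).

```bash
python3 - <<'E'
from h import *
c=cam("top")
for n,p in dict(blue=(66,125),red=(250,125),yellow=(434,125)).items(): print(n,px2w(c,75+(p[0]+.5)/5-.5,230+(p[1]+.5)/5-.5,.0995)[:2])
g=cv2.resize(c["img"][225:300,370:455],None,fx=6,fy=6,interpolation=cv2.INTER_CUBIC); cv2.imwrite("pics/tmp_unviewed.png",g)
o=bot.get_obs();print(o['ee_pos'],o['tcp_rot'])
E
```

```text
blue [0.44667502 0.38758557]
red [0.44879595 0.31271093]
yellow [0.45091409 0.23793522]
[ 0.45014534 -0.29451843  0.19524692] [-1.79996731e+02  1.67917744e-04  9.03004009e+01]
```

Call:
play_rows(steps=[[[0, 0, 0, 0.005], [0.019, 0, 0, 0], [0.038, 0, 0, 0], [0.038, 0, 0, 0], [0.038, 0, 0, 0]]])

```text
time: 28.98
ee_pos: [0.4502, -0.1604, 0.1951]
tcp_rot: [-180.0, -0.0, 89.8]
wrist_force: [0.4, 0.3, 0.6]
opening: 0.0854
grasp_force: 0.0
```

Call:
play_rows(steps=[[[0.038, 0, 0, 0], [0.038, 0, 0, 0], [0.038, 0, 0, 0], [0.038, 0, 0, 0], [0.038, 0, 0, 0]]])

```text
time: 29.4
ee_pos: [0.4509, 0.0302, 0.1955]
tcp_rot: [180.0, -0.0, 89.9]
wrist_force: [1.0, 0.2, -0.1]
opening: 0.0851
grasp_force: 0.0
```

Call:
play_rows(steps=[[[0.038, 0, 0, 0], [0.038, 0, 0, 0], [0.038, 0, 0, 0], [0.038, 0, 0, 0], [0.038, 0, 0, 0]]])

```text
time: 29.82
ee_pos: [0.4515, 0.2205, 0.1955]
tcp_rot: [180.0, -0.0, 89.9]
wrist_force: [1.1, -1.0, 1.0]
opening: 0.0856
grasp_force: 0.0
```

Call:
play_rows(steps=[[[0.0195, 0, 0, 0], [0, 0, 0, 0], [0, 0, 0, 0], [0, 0, 0, 0], [0, 0, 0, 0]]])

```text
time: 30.23
ee_pos: [0.4521, 0.2371, 0.1954]
tcp_rot: [180.0, 0.0, 89.8]
wrist_force: [-0.3, -0.4, -0.2]
opening: 0.0854
grasp_force: 0.0
```

```bash
python3 - <<'E'
from h import *
o=bot.get_obs();print(o['ee_pos'],o['tcp_rot'])
c=cam("top"); crop(c,375,228,75,66,8,"t5.png")
E
```

```text
[0.4520873  0.23705353 0.19543659] [1.79990666e+02 7.05034168e-03 8.97704506e+01]
```

View pics/t5.png

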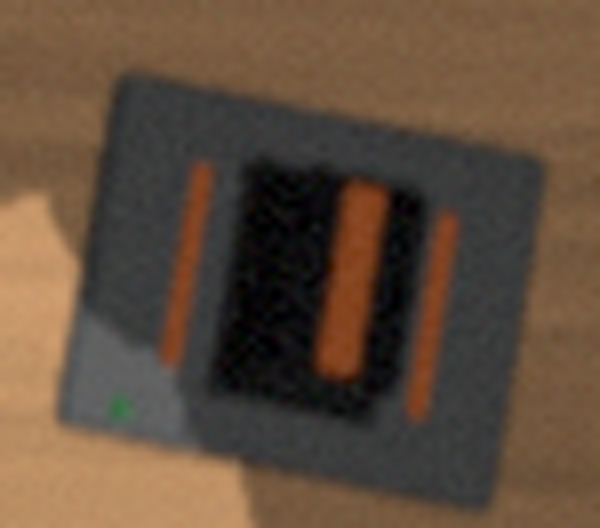

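Crop: the battery stands on the black field, its strip (365,182)-(337,375) nearly parallel to the orange lines. I check the centre in numbers.

```bash
python3 - <<'E'
from h import *
c=cam("top")
q=lambda p,z: px2w(c,375+(p[0]+.5)/8-.5,228+(p[1]+.5)/8-.5,z)[:2]
a,b=q((365,182),.056),q((337,375),.056); print("strip",(a+b)/2,np.degrees(np.arctan2(*(a-b)[::-1])))
L=[]
for a,b in (((203,163),(170,365)),((449,215),(415,418))):
    a,b=q(a,.016),q(b,.016); L.append((a+b)/2); print((a+b)/2,np.degrees(np.arctan2(*(a-b)[::-1])))
m=sum(L)/2; print("field c",m)
E
```

```text
strip [ 0.45124738 -0.29406213] -8.82987797988699
[ 0.45497652 -0.26069478] -9.523862509208879
[ 0.44258783 -0.32765316] -10.237770035766063
field c [ 0.44878218 -0.29417397]
```

Call:
play_rows(steps=[[[0.001, -0.002, 0.02, -0.004], [0, 0, 0.03, 0], [0, 0, 0.03, 0], [0, 0, 0.025, 0], [0, 0, 0.0175, 0]]])

```text
time: 30.75
ee_pos: [0.4493, 0.2377, 0.0704]
tcp_rot: [-179.9, 0.1, 90.0]
wrist_force: [-0.1, -1.1, -0.3]
opening: 0.0856
grasp_force: 0.0
```

Call:
play_rows(steps=[[[0, 0, 0.008, 0], [0, 0, 0.004, 0], [0, 0, 0, 0], [0, 0, 0, 0], [0, 0, 0, 0]]])

```text
time: 31.17
ee_pos: [0.4507, 0.2393, 0.0622]
tcp_rot: [179.9, -0.1, 90.0]
wrist_force: [-0.6, 0.2, 0.7]
opening: 0.0853
grasp_force: 0.0
```

Call:
play_rows(steps=[[[0, 0, 0, 0], [0, 0, 0, 0], [0, 0, 0, 0], [0, 0, 0, 0], [0, 0, 0, 0]]], gripper=0.04)

```text
time: 31.58
ee_pos: [0.4503, 0.2392, 0.0614]
tcp_rot: [179.9, -0.0, 90.0]
wrist_force: [-0.7, 0.1, 3.8]
opening: 0.0485
grasp_force: 41.3
```

Call:
play_rows(steps=[[[0, 0, 0, 0], [0, 0, 0, 0], [0, 0, 0, 0], [0, 0, 0, 0], [0, 0, 0, 0]]])

```text
time: 32.0
ee_pos: [0.4503, 0.2392, 0.0614]
tcp_rot: [179.9, -0.0, 90.0]
wrist_force: [1.0, -0.6, 6.2]
opening: 0.0479
grasp_force: 41.4
```

Call:
play_rows(steps=[[[0, 0, -0.022, 0], [0, 0, -0.035, 0], [0, 0, -0.035, 0], [0, 0, -0.035, 0], [-0.0102, 0.0138, 0, 0]]])

```text
time: 32.42
ee_pos: [0.4643, 0.2306, 0.1949]
tcp_rot: [179.6, -0.2, 90.1]
wrist_force: [1.0, 1.1, -0.1]
opening: 0.0482
grasp_force: 41.7
```

Call:
play_rows(steps=[[[-0.0204, 0.0277, 0, 0], [-0.0204, 0.0277, 0, 0], [-0.0204, 0.0277, 0, 0], [-0.0204, 0.0277, 0, 0], [-0.0204, 0.0277, 0, 0]]])

```text
time: 32.83
ee_pos: [0.6033, 0.1257, 0.1873]
tcp_rot: [-180.0, 0.0, 90.0]
wrist_force: [0.5, 0.7, -0.3]
opening: 0.048
grasp_force: 41.7
```

Call:
play_rows(steps=[[[-0.0204, 0.0277, 0, 0], [-0.0102, 0.0137, 0, 0], [0, 0, 0, 0], [0, 0, 0.02, 0], [0, 0, 0.03, 0]]])

```text
time: 33.25
ee_pos: [0.6451, 0.0964, 0.1397]
tcp_rot: [179.7, -0.0, 90.0]
wrist_force: [0.8, 0.7, -0.5]
opening: 0.0479
grasp_force: 41.8
```

Call:
play_rows(steps=[[[0, 0, 0.03, 0], [0, 0, 0.02, 0], [0, 0, 0.01, 0], [0, 0, 0, 0], [0, 0, 0, 0]]])

```text
time: 33.67
ee_pos: [0.6436, 0.0966, 0.0783]
tcp_rot: [-180.0, -0.0, 90.0]
wrist_force: [-0.1, -0.2, -0.5]
opening: 0.0483
grasp_force: 41.8
```

Call:
play_rows(steps=[[[0, 0, 0.005, 0], [0, 0, 0.0025, 0], [0, 0, 0, 0], [0, 0, 0, 0], [0, 0, 0, 0]]])

```text
time: 34.08
ee_pos: [0.644, 0.0963, 0.0708]
tcp_rot: [180.0, -0.0, 90.0]
wrist_force: [-0.0, 0.1, -0.5]
opening: 0.0481
grasp_force: 41.8
```

Call:
play_rows(steps=[[[0, 0, 0.001, 0], [0, 0, 0, 0], [0, 0, 0, 0], [0, 0, 0, 0], [0, 0, 0, 0]]])

```text
time: 34.5
ee_pos: [0.6441, 0.0963, 0.0705]
tcp_rot: [179.9, -0.0, 90.0]
wrist_force: [-1.4, -0.1, 6.5]
opening: 0.048
grasp_force: 42.4
```

Call:
play_rows(steps=[[[0, 0, 0, 0], [0, 0, 0, 0], [0, 0, 0, 0], [0, 0, 0, 0], [0, 0, 0, 0]]], gripper=0.0854)

```text
time: 34.92
ee_pos: [0.6437, 0.0963, 0.0691]
tcp_rot: [-180.0, 0.0, 90.0]
wrist_force: [-0.3, -0.1, 0.7]
opening: 0.0857
grasp_force: 0.0
```

Call:
play_rows(steps=[[[0, 0, -0.0275, 0], [0, 0, -0.034, 0], [0, 0, -0.035, 0], [0, 0, -0.035, 0], [0.0146, -0.0099, 0, 0]]])

```text
time: 35.33
ee_pos: [0.6367, 0.1096, 0.2087]
tcp_rot: [179.4, -0.1, 89.9]
wrist_force: [0.8, 0.5, 0.6]
opening: 0.0854
grasp_force: 0.0
```

Call:
play_rows(steps=[[[0.0292, -0.0198, 0, 0], [0.0292, -0.0198, 0, 0], [0.0292, -0.0198, 0, 0], [0.0292, -0.0198, 0, 0], [0.0292, -0.0198, 0, 0]]])

```text
time: 35.75
ee_pos: [0.5336, 0.258, 0.2008]
tcp_rot: [180.0, -0.0, 90.0]
wrist_force: [-0.2, -0.6, -0.5]
opening: 0.0855
grasp_force: 0.0
```

Call:
play_rows(steps=[[[0.0292, -0.0198, 0, 0], [0.0292, -0.0198, 0, 0], [0.0292, -0.0198, 0, 0], [0.0292, -0.0198, 0, 0], [0.0146, -0.0099, 0, 0]]])

```text
time: 36.17
ee_pos: [0.4433, 0.3909, 0.2008]
tcp_rot: [-180.0, -0.0, 90.2]
wrist_force: [-0.5, 0.2, 0.3]
opening: 0.0856
grasp_force: 0.0
```

Call:
play_rows(steps=[[[0, 0, 0, 0], [0, 0, 0, 0], [0, 0, 0.025, 0], [0, 0, 0.03, 0], [0, 0, 0.03, 0]]])

```text
time: 36.58
ee_pos: [0.4467, 0.3874, 0.1154]
tcp_rot: [179.9, -0.1, 90.0]
wrist_force: [0.7, 0.2, -0.1]
opening: 0.0854
grasp_force: 0.0
```

Call:
play_rows(steps=[[[0, 0, 0.025, 0], [0, 0, 0.017, 0], [0, 0, 0.008, 0], [0, 0, 0.004, 0], [0, 0, 0, 0]]])

```text
time: 37.0
ee_pos: [0.446, 0.3876, 0.0617]
tcp_rot: [-180.0, 0.0, 90.0]
wrist_force: [0.1, 0.3, 0.3]
opening: 0.0857
grasp_force: 0.0
```

Call:
play_rows(steps=[[[0, 0, 0, 0], [0, 0, 0, 0], [0, 0, 0, 0], [0, 0, 0, 0], [0, 0, 0, 0]]])

```text
time: 37.42
ee_pos: [0.4458, 0.3884, 0.0623]
tcp_rot: [180.0, -0.0, 90.0]
wrist_force: [-0.2, 0.0, -0.4]
opening: 0.0852
grasp_force: 0.0
```

Call:
play_rows(steps=[[[0, 0, 0, 0], [0, 0, 0, 0], [0, 0, 0, 0], [0, 0, 0, 0], [0, 0, 0, 0]]], gripper=0.04)

```text
time: 37.83
ee_pos: [0.4457, 0.3883, 0.062]
tcp_rot: [180.0, -0.0, 90.0]
wrist_force: [0.4, 0.1, 1.6]
opening: 0.0479
grasp_force: 41.4
```

Call:
play_rows(steps=[[[0, 0, 0, 0], [0, 0, 0, 0], [0, 0, 0, 0], [0, 0, 0, 0], [0, 0, 0, 0]]])

```text
time: 38.25
ee_pos: [0.4457, 0.3883, 0.062]
tcp_rot: [180.0, -0.0, 90.0]
wrist_force: [0.2, 0.2, 3.4]
opening: 0.0481
grasp_force: 41.4
```

Call:
play_rows(steps=[[[0, 0, -0.022, 0], [0, 0, -0.035, 0], [0, 0, -0.035, 0], [0, 0, -0.035, 0], [-0.0172, 0.0079, 0, 0]]])

```text
time: 38.67
ee_pos: [0.4541, 0.3738, 0.1957]
tcp_rot: [179.6, -0.4, 90.2]
wrist_force: [0.9, 0.4, 0.2]
opening: 0.0479
grasp_force: 41.8
```

Call:
play_rows(steps=[[[-0.0344, 0.0158, 0, 0], [-0.0344, 0.0158, 0, 0], [-0.0344, 0.0158, 0, 0], [-0.0344, 0.0158, 0, 0], [-0.0344, 0.0158, 0, 0]]])

```text
time: 39.08
ee_pos: [0.5328, 0.1973, 0.1882]
tcp_rot: [-180.0, 0.0, 90.1]
wrist_force: [1.2, 0.2, -1.1]
opening: 0.048
grasp_force: 41.8
```

Call:
play_rows(steps=[[[-0.0344, 0.0158, 0, 0], [-0.0344, 0.0158, 0, 0], [-0.0344, 0.0158, 0, 0], [-0.0344, 0.0158, 0, 0], [-0.0344, 0.0158, 0, 0]]])

```text
time: 39.5
ee_pos: [0.6119, 0.0252, 0.1882]
tcp_rot: [-180.0, 0.0, 90.0]
wrist_force: [-0.1, 0.7, -2.0]
opening: 0.0487
grasp_force: 41.8
```

Call:
play_rows(steps=[[[-0.0344, 0.0158, 0, 0], [-0.0172, 0.0079, 0, 0], [0, 0, 0, 0], [0, 0, 0, 0], [0, 0, 0, 0]]])

```text
time: 39.92
ee_pos: [0.6351, -0.0242, 0.1882]
tcp_rot: [-179.9, -0.0, 90.0]
wrist_force: [0.3, -0.1, -1.8]
opening: 0.0483
grasp_force: 41.8
```

Call:
play_rows(steps=[[[0, 0, 0.02, 0], [0, 0, 0.03, 0], [0, 0, 0.03, 0], [0, 0, 0.02, 0], [0, 0, 0.01, 0]]])

```text
time: 40.33
ee_pos: [0.6335, -0.023, 0.0755]
tcp_rot: [-179.8, -0.0, 90.1]
wrist_force: [-0.7, 0.1, -1.6]
opening: 0.048
grasp_force: 41.8
```

Call:
play_rows(steps=[[[0, 0, 0.005, 0], [0, 0, 0.003, 0], [0, 0, 0.001, 0], [0, 0, 0, 0], [0, 0, 0, 0]]])

```text
time: 40.75
ee_pos: [0.6361, -0.0245, 0.0711]
tcp_rot: [179.9, 0.0, 90.0]
wrist_force: [0.2, -0.2, -0.2]
opening: 0.048
grasp_force: 41.7
```

Call:
play_rows(steps=[[[0, 0, 0.0005, 0], [0, 0, 0, 0], [0, 0, 0, 0], [0, 0, 0, 0], [0, 0, 0, 0]]])

```text
time: 41.17
ee_pos: [0.6362, -0.0245, 0.071]
tcp_rot: [179.9, -0.0, 90.0]
wrist_force: [-1.1, 1.4, 6.5]
opening: 0.0482
grasp_force: 42.5
```

Call:
play_rows(steps=[[[0, 0, 0, 0], [0, 0, 0, 0], [0, 0, 0, 0], [0, 0, 0, 0], [0, 0, 0, 0]]], gripper=0.0854)

```text
time: 41.58
ee_pos: [0.6354, -0.0245, 0.0692]
tcp_rot: [-180.0, 0.0, 90.0]
wrist_force: [0.9, 0.3, 0.2]
opening: 0.0855
grasp_force: 0.0
```

Call:
play_rows(steps=[[[0, 0, -0.0275, 0], [0, 0, -0.034, 0], [0, 0, -0.035, 0], [0, 0, -0.035, 0], [0.0169, -0.0093, 0, 0]]])

```text
time: 42.0
ee_pos: [0.6289, -0.0094, 0.2086]
tcp_rot: [179.4, 0.0, 89.9]
wrist_force: [2.3, -0.0, 1.6]
opening: 0.0853
grasp_force: 0.0
```

Call:
play_rows(steps=[[[0.0338, -0.0187, 0, 0], [0.0338, -0.0187, 0, 0], [0.0338, -0.0187, 0, 0], [0.0338, -0.0187, 0, 0], [0.0338, -0.0187, 0, 0]]])

```text
time: 42.42
ee_pos: [0.5314, 0.1626, 0.2008]
tcp_rot: [180.0, -0.0, 90.0]
wrist_force: [0.9, -0.2, 0.4]
opening: 0.0856
grasp_force: 0.0
```

Call:
play_rows(steps=[[[0.0338, -0.0187, 0, 0], [0.0338, -0.0187, 0, 0], [0.0338, -0.0187, 0, 0], [0.0338, -0.0187, 0, 0], [0.0169, -0.0093, 0, 0]]])

```text
time: 42.83
ee_pos: [0.4462, 0.3163, 0.2009]
tcp_rot: [-180.0, -0.0, 90.2]
wrist_force: [0.1, -0.6, 0.6]
opening: 0.0852
grasp_force: 0.0
```

Call:
play_rows(steps=[[[0, 0, 0, 0], [0, 0, 0, 0], [0, 0, 0.025, 0], [0, 0, 0.03, 0], [0, 0, 0.03, 0]]])

```text
time: 43.25
ee_pos: [0.4494, 0.3126, 0.1153]
tcp_rot: [179.9, -0.0, 90.0]
wrist_force: [0.4, 1.0, -0.5]
opening: 0.0854
grasp_force: 0.0
```

Call:
play_rows(steps=[[[0, 0, 0.025, 0], [0, 0, 0.017, 0], [0, 0, 0.008, 0], [0, 0, 0.004, 0], [0, 0, 0, 0]]])

```text
time: 43.67
ee_pos: [0.4487, 0.3127, 0.0617]
tcp_rot: [-180.0, 0.0, 90.0]
wrist_force: [-0.0, -0.3, 0.3]
opening: 0.0851
grasp_force: 0.0
```

Call:
play_rows(steps=[[[0, 0, 0, 0], [0, 0, 0, 0], [0, 0, 0, 0], [0, 0, 0, 0], [0, 0, 0, 0]]])

```text
time: 44.08
ee_pos: [0.4485, 0.3136, 0.0623]
tcp_rot: [180.0, -0.0, 90.0]
wrist_force: [-0.4, -0.9, 0.2]
opening: 0.0857
grasp_force: 0.0
```

Call:
play_rows(steps=[[[0, 0, 0, 0], [0, 0, 0, 0], [0, 0, 0, 0], [0, 0, 0, 0], [0, 0, 0, 0]]], gripper=0.04)

```text
time: 44.5
ee_pos: [0.4484, 0.3135, 0.062]
tcp_rot: [180.0, -0.0, 90.0]
wrist_force: [-0.9, -0.1, 2.8]
opening: 0.0483
grasp_force: 41.4
```

Call:
play_rows(steps=[[[0, 0, 0, 0], [0, 0, 0, 0], [0, 0, 0, 0], [0, 0, 0, 0], [0, 0, 0, 0]]])

```text
time: 44.92
ee_pos: [0.4484, 0.3135, 0.062]
tcp_rot: [180.0, -0.0, 90.0]
wrist_force: [-1.0, 0.4, 3.9]
opening: 0.0482
grasp_force: 41.4
```

Call:
play_rows(steps=[[[0, 0, -0.022, 0], [0, 0, -0.035, 0], [0, 0, -0.035, 0], [0, 0, -0.035, 0], [-0.0171, 0.0081, 0, 0]]])

```text
time: 45.33
ee_pos: [0.4573, 0.2988, 0.1955]
tcp_rot: [179.6, -0.3, 90.2]
wrist_force: [0.8, 0.1, -0.3]
opening: 0.0479
grasp_force: 41.7
```

Call:
play_rows(steps=[[[-0.0342, 0.0161, 0, 0], [-0.0342, 0.0161, 0, 0], [-0.0342, 0.0161, 0, 0], [-0.0342, 0.0161, 0, 0], [-0.0342, 0.0161, 0, 0]]])

```text
time: 45.75
ee_pos: [0.5373, 0.1235, 0.1882]
tcp_rot: [-180.0, 0.0, 90.0]
wrist_force: [1.3, 0.2, -1.4]
opening: 0.0481
grasp_force: 41.7
```

Call:
play_rows(steps=[[[-0.0342, 0.0161, 0, 0], [-0.0342, 0.0161, 0, 0], [-0.0173, 0.0081, 0, 0], [0, 0, 0, 0], [0, 0, 0, 0]]])

```text
time: 46.17
ee_pos: [0.5774, 0.0385, 0.1878]
tcp_rot: [-179.9, 0.0, 89.9]
wrist_force: [-0.9, 0.4, -1.3]
opening: 0.0483
grasp_force: 41.7
```

Call:
play_rows(steps=[[[0, 0, 0.02, 0], [0, 0, 0.03, 0], [0, 0, 0.03, 0], [0, 0, 0.02, 0], [0, 0, 0.01, 0]]])

```text
time: 46.58
ee_pos: [0.5754, 0.0407, 0.0753]
tcp_rot: [-179.7, 0.0, 90.1]
wrist_force: [0.3, 0.1, -0.9]
opening: 0.048
grasp_force: 41.7
```

Call:
play_rows(steps=[[[0, 0, 0.005, 0], [0, 0, 0.003, 0], [0, 0, 0.001, 0], [0, 0, 0, 0], [0, 0, 0, 0]]])

```text
time: 47.0
ee_pos: [0.5781, 0.0399, 0.071]
tcp_rot: [179.9, -0.0, 90.0]
wrist_force: [0.5, -0.1, 3.1]
opening: 0.0479
grasp_force: 41.7
```

Call:
play_rows(steps=[[[0, 0, 0.0005, 0], [0, 0, 0, 0], [0, 0, 0, 0], [0, 0, 0, 0], [0, 0, 0, 0]]])

```text
time: 47.42
ee_pos: [0.5781, 0.0398, 0.071]
tcp_rot: [179.9, -0.0, 90.0]
wrist_force: [-0.9, 0.9, 7.1]
opening: 0.0481
grasp_force: 42.4
```

Release, lift and move aside toward the tray.

Call:
play_rows(steps=[[[0, 0, 0, 0], [0, 0, 0, 0], [0, 0, 0, 0], [0, 0, 0, 0], [0, 0, 0, 0]]], gripper=0.0854)

```text
time: 47.83
ee_pos: [0.5774, 0.0396, 0.0692]
tcp_rot: [-180.0, 0.0, 90.0]
wrist_force: [0.7, -0.4, 0.3]
opening: 0.0855
grasp_force: 0.0
```

Call:
play_rows(steps=[[[0, 0, -0.0275, 0], [0, 0, -0.034, 0], [0, 0, -0.035, 0], [0, 0, -0.035, 0], [0.0165, -0.009, 0, 0]]])

```text
time: 48.25
ee_pos: [0.5711, 0.0548, 0.2081]
tcp_rot: [179.4, -0.0, 89.9]
wrist_force: [1.9, -0.2, 0.5]
opening: 0.0851
grasp_force: 0.0
```

Call:
play_rows(steps=[[[0.033, -0.018, 0, 0], [0.033, -0.018, 0, 0], [0.033, -0.018, 0, 0], [0.033, -0.018, 0, 0], [0.033, -0.018, 0, 0]]])

```text
time: 48.67
ee_pos: [0.4772, 0.2223, 0.2009]
tcp_rot: [180.0, -0.0, 90.0]
wrist_force: [-0.3, -0.3, 1.0]
opening: 0.085
grasp_force: 0.0
```

Call:
play_rows(steps=[[[0.033, -0.018, 0, 0], [0.033, -0.018, 0, 0], [0.033, -0.018, 0, 0], [0, 0, 0, 0], [0, 0, 0, 0]]])

```text
time: 49.08
ee_pos: [0.4232, 0.3215, 0.2007]
tcp_rot: [-180.0, 0.0, 90.2]
wrist_force: [-0.1, -0.4, 0.5]
opening: 0.0855
grasp_force: 0.0
```

```bash
python3 - <<'E'
from h import *
c=cam("top"); crop(c,205,135,250,165,3.2,"t6.png")
c=cam("scene"); crop(c,100,150,300,170,2.6,"s6.png")
E
```

```text
(no output)
```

View pics/t6.png

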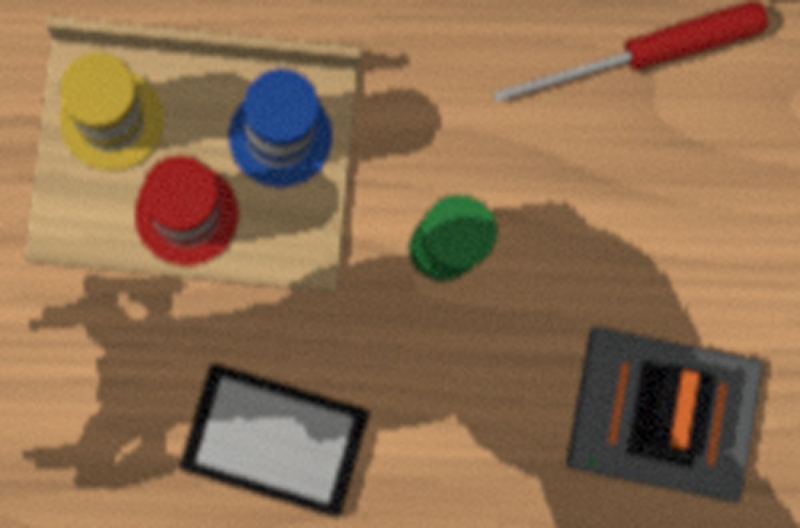

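View pics/s6.png

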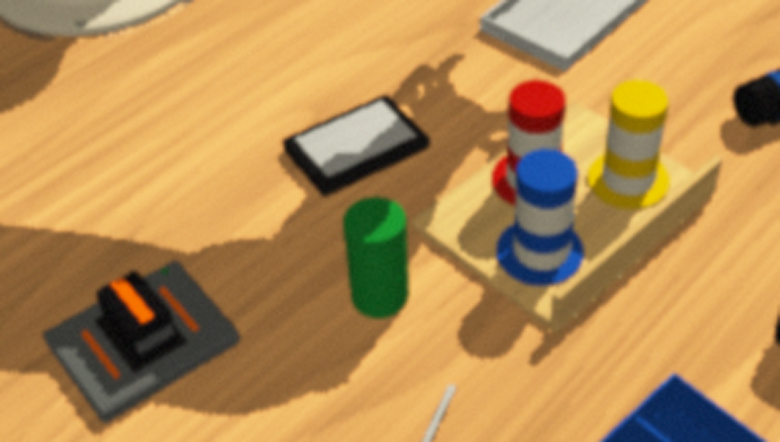

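Both views show every jar upright on its own disc, with lids at top crop yellow (99,90), blue (283,105), red (180,192). The battery sits on the black field and the drive has not moved. I hand the job in.

```bash
python3 -c "
from workcell import bot
print(bot.job_done())"
```

```text
the job is handed in; nothing more can be done
None
```

The job is handed in at about 49 s of the 144 s allowed: the battery stands on the charging pad's black field (about 2 mm off centre, within 1° of its lines), all three jars stand upright on the discs of their own colours, and the hard drive was not moved.

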